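Load the hanging caddy in reverse order

TASK

Move the four things standing in a row on the aluminium rack into the green caddy, one to each slot and in the reverse order: the caddy will be hung facing the other way, so what stands at the left end of the rack goes into the slot at the right end of the caddy, and so on down the row to the right end of the rack, which goes into the left end slot (left and right as the robot sees them). Set each one down upright on the floor of its slot, without tipping or dropping any of them.

Things in the scene. Friction and masses are not known exactly. Their poses are not given: they have to be found in the camera images.
- rack: Fixed low aluminium rack: base 84 x 276 x 4 mm, end plates 30 mm and side rails 27 mm high. Four pads in a row along its y: y = +99, +33, -33, -99 mm, x = 0. Origin: centre of underside; y points left as the robot sees it, x away from the robot (turned at most 0.18 rad). It may be the nearer or the farther of the two rows.
- caddy: Fixed green plastic caddy, 74 x 268 mm, four empty open-topped slots in a row along its y: centres y = +99, +33, -33, -99 mm, x = 0. Each slot inside: 63 mm along, 68 mm across the row; floor 4 mm thick, walls 3 mm thick, wall tops 34 mm up. Origin: centre of underside; y points left as the robot sees it, x away from it (turned at most 0.18 rad).
- spray: Frosted glass spray bottle: round body 42 mm across, straight sides up to 70 mm, sloping shoulder, slim white pump top with a short nozzle, 108 mm high in all; 0.2 kg. Origin: centre of its underside, z up. Grip the body about 58 mm up, fingers in front of and behind it (across the row): only some 22 mm is free between neighbours.
- twist: Orange plastic bottle, broad ribbed white twist cap screwed shut: round body 44 mm across, straight sides up to 72 mm, cap 31 mm across, 104 mm high in all; 0.18 kg. Origin: centre of its underside, z up. Grip the body about 58 mm up, across the row.
- tin: Rectangular steel tin, 40 mm (its x, across the row) by 34 mm (its y, along the row), flat sides up to 86 mm, small black cap 18 mm across, 100 mm high in all; 0.18 kg. Origin: centre of its underside, z up. It stands square to the rack within 0.1 rad; grip the body about 58 mm up, across the row.
- jar: White ceramic jar, round, 44 mm across, straight sides up to 72 mm, flat steel lid 45 mm across, 84 mm high in all, the lowest of the four; 0.2 kg. Origin: centre of its underside, z up. Grip the body about 58 mm up, across the row.
- pad_spray: Thin square black rubber pad, 60 x 60 x 3 mm, fixed on the rack, on which the spray bottle stands at the start: it goes on marking that thing's first place in the row. The four pads look alike. Origin: centre of its underside, 4 mm above the worktop; the thing stands on its top, 7 mm above the worktop.
- pad_twist: Thin square black rubber pad, 60 x 60 x 3 mm, fixed on the rack, on which the twist-cap bottle stands at the start: it goes on marking that thing's first place in the row. The four pads look alike. Origin: centre of its underside, 4 mm above the worktop; the thing stands on its top, 7 mm above the worktop.
- pad_tin: Thin square black rubber pad, 60 x 60 x 3 mm, fixed on the rack, on which the tin stands at the start: it goes on marking that thing's first place in the row. The four pads look alike. Origin: centre of its underside, 4 mm above the worktop; the thing stands on its top, 7 mm above the worktop.
- pad_jar: Thin square black rubber pad, 60 x 60 x 3 mm, fixed on the rack, on which the jar stands at the start: it goes on marking that thing's first place in the row. The four pads look alike. Origin: centre of its underside, 4 mm above the worktop; the thing stands on its top, 7 mm above the worktop.
Things that resemble listed ones, but are neither listed nor needed, are in the scene too. What is shaped like the pad_tin but yellow is not meant. What is shaped like the tin but yellow is not meant.

How it is judged:
By the outcome, as a careful person would: the job done as asked, in the order asked, and still so for the second after the job is handed in, with the robot touching nothing.
It also fails if it takes over 112 s, if anything falls off the work surface, if the arm or the gripper's body presses on something with over 40 N, if the wrist force passes 120 N, or if a joint passes its speed limit or range.

ROBOT

A 7-joint arm with a two-finger parallel gripper is mounted at the origin on the work surface. World frame = base frame: x ahead of the robot, y to its left, z up, the work surface at z = 0. Lengths are in m, angles in rad, forces in N, time in s.
With the tool pointing down it reaches from about 0.4 to 0.85 m from the base axis. Payload 10.4 kg.
Tool frame: the origin (TCP) lies at the very end of the fingers, on their centre line; the grasp point (between the pads) lies 19 mm behind it (manip.grip_point_offset is the z of the grasp point in the tool frame, in m); z points along the fingers, y is the direction in which the jaws open and shut (so a half turn about z gives the same grasp; the last joint's range is limited). The gripper opens to 85 mm and grips with 20 to 120 N. Pads are 22 mm wide; open, the fingers measure 114 mm over their backs; the gripper's body (76 mm by 85 mm) begins 54 mm behind the grasp point. The pads swing forward as they close: fully open they stand 13 mm farther back than shut.
Start: joints at [-1.195, 0.332, -0.065, 1.46, 0.022, 1.35, -0.088], TCP at [0.243, 0.576, 0.231] pointing down, gripper open.
Joint ranges: [-2.6, 2.6], [-0.5, 2.12], [-1.47, 1.34], [0.16, 2.42], [-1.27, 4.41], [0.06, 2.06], [-2.6, 2.6]. Speed limits (rad/s): [2.22, 2.22, 2.79, 2.79, 3.14, 3.14, 3.14].

INTERFACE

Orientations are given as a unit quaternion [x, y, z, w].
In Python, from workcell import manip, camera, get_calibration, hand_in gives the robot as it stands.
- The arm moves only by the shell command python3 -m pendant 'ROWS' [FORCE]. ROWS is JSON, a list of rows, each a list of 5 numbers: the shift along the tool's x, y, z in units of 40 mm (1.0 is 40 mm), then the turn about the tool's z in units of 6 degrees (1.0 is 6 degrees), then the closure, from 0 (fully open) to 1 (shut). A call has 1 to 5 rows; each row is the pose to reach, as a shift and turn from the pose commanded when the call began, along the tool's axes at that moment; what a row does not reach only later rows make up. A row lasts 1/8 s, in which the tool goes at most 62.5 mm and 10.7 degrees, less where a joint would pass 70% of its speed; a pose out of reach is approached as far as the arm can. A call with a gripper value outside its range is refused whole. The fingers move at their own pace and stop on an object; FORCE is the grip in N (left out, the last holds). Time passes only in rows, so rows that repeat a pose let the fingers close. It gives the time, the measured TCP pose, the force and the opening at its end, in the units of the state.
- manip.get_obs(): the state, without advancing time (a new reading comes with each control period).
- camera(name): name is "scene" or "top" or "wrist"; returns (picture, depth): 480x640x3 uint8, red, green, blue; 480x640 float32, m along the optical axis (not along the pixel's ray), 0 where there is no reading.
- get_calibration(name): a dict with "vfov" (degrees; the focal length in pixels is half the picture's height over the tangent of half this angle, whatever the lens; pixels are square), "cx", "cy" (the principal point, pixels), "distortion" ([k1, k2, p1, p2, k3] as OpenCV has them; the pictures are not rectified), "position" and "rotation" of the camera in the world. Camera axes: x right, y down, z forward; pixel columns grow to the right and rows downward; lengths in m; the calibration is good to about 2 mm. A picture is of the moment at which its call begins: read the wrist's pose just before it. get_calibration takes no time and is no camera call; for the wrist camera it gives the pose at the moment of the call.
- hand_in(): hands the job in, once; it reports no verdict.
The state is a dict: "clock": time; "joint_pos": joint angles; "joint_velocities": joint speeds; "tau": joint torques, N m; "position": TCP position; "ee_rot": TCP orientation; "ft_force": force on the tool from outside, world axes, zero at the start; "torque": the same for the moment, N m; "grip_width": opening from 0.0 (shut) to 1.0 (fully open).
Only numpy, scipy, OpenCV 4.12 (cv2) and the standard library are available. Lean on these libraries where they do the work, as an engineer would, in place of code of your own. Each camera call takes 0.05 s, during which the arm holds its last target.

## Working session

There is one attempt and no reset: what is moved stays moved. The work goes in short steps, Python scripts to look and compute and a shell command to move; the robot and the scene stay as the last step left them, time stands still between calls to the robot, and variables do not carry over. Pictures are saved under pics/ and viewed, and the job is handed in when it is done.

```bash
ls; mkdir -p pics; python3 - <<'E'
from workcell import manip, camera, get_calibration
import cv2
print(manip.get_obs(), manip.grip_point_offset)
for n in ["scene","top","wrist"]:
    print(n,get_calibration(n))
for n in ["scene","top"]:
    p,d=camera(n); cv2.imwrite(f"pics/{n}0.png",p[:,:,::-1])
    import numpy as np; np.save(f"pics/{n}0d.npy",d)
E
```

```text
pics
{'clock': 0.0, 'joint_pos': array([-1.19460484,  0.33287039, -0.06469382,  1.46098017,  0.02161469,
        1.34987826, -0.08847994]), 'joint_velocities': array([-6.37474933e-05, -9.56625100e-04, -7.78597029e-05,  1.24957486e-03,
        4.49975338e-04, -1.88630711e-04,  4.50325582e-04]), 'tau': array([-8.38424967e-05, -6.25462174e+01,  4.89731343e-02, -3.91590106e+01,
        1.62924343e-02,  1.00108815e-02,  1.45895012e-05]), 'position': array([0.24255429, 0.575596  , 0.23049829]), 'ee_rot': array([ 1.98057793e-01,  9.80190080e-01, -7.12933564e-04, -1.01290281e-04]), 'ft_force': array([ 0.54470658,  0.0471179 , -0.88652603]), 'torque': array([-0.01145037,  0.02369344, -0.0435257 ]), 'grip_width': 0.9999899563584933} -0.0187
scene {'vfov': 44.41686461661001, 'cx': 315.8443991022103, 'cy': 234.6578885856733, 'distortion': array([-0.04957522,  0.        ,  0.        ,  0.        ,  0.        ]), 'position': array([1.05149412, 0.02675493, 0.72493206]), 'rotation': array([ 0.70860793,  0.64448877, -0.19709675, -0.20895427])}
top {'vfov': 47.778629231568644, 'cx': 315.318026456396, 'cy': 238.2282683753521, 'distortion': array([0.02370121, 0.        , 0.        , 0.        , 0.        ]), 'position': array([0.39383376, 0.06162911, 0.92131879]), 'rotation': array([-0.68520455,  0.71942484, -0.08052033,  0.08024405])}
wrist {'vfov': 61.487134769216816, 'cx': 320.634588791173, 'cy': 237.60826215874172, 'distortion': array([-0.01352064,  0.        ,  0.        ,  0.        ,  0.        ]), 'position': array([0.16435737, 0.60889325, 0.37412477]), 'rotation': array([0.82136244, 0.54599899, 0.09083607, 0.13783195])}
```

View pics/scene0.png

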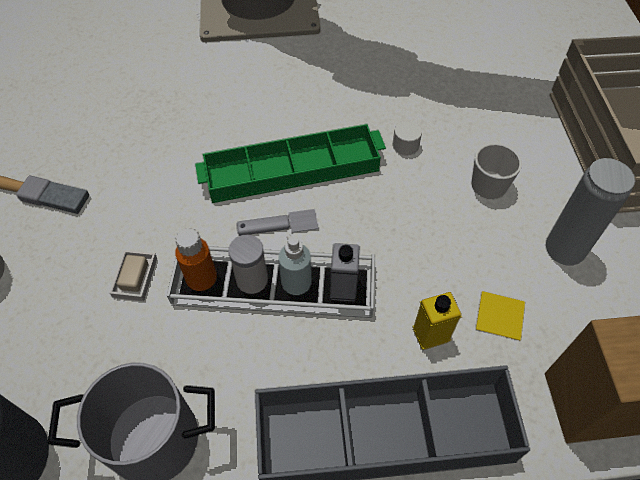

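View pics/top0.png

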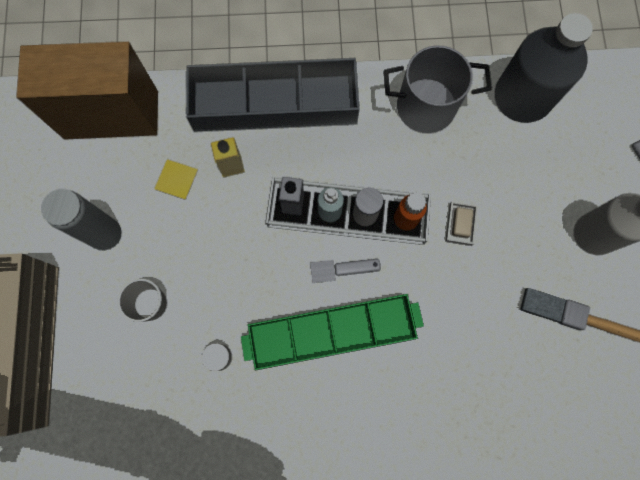

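Scene: in the top view the rack holds (left to right in the picture) tin (290,195), spray (330,203), jar (368,207) and twist (410,212). The caddy is at (333,332), nearer the robot. Next I'll measure using colour and depth.

```bash
cat > h.py <<'E'
import numpy as np, cv2
from scipy.spatial.transform import Rotation as R
from workcell import manip, camera, get_calibration
def K(c):
    f=240/np.tan(np.radians(c["vfov"])/2); return np.array([[f,0,c["cx"]],[0,f,c["cy"]],[0,0,1]])
def rays(c,uv):
    uv=np.asarray(uv,float).reshape(-1,1,2)
    n=cv2.undistortPoints(uv,K(c),c["distortion"]).reshape(-1,2)
    r=np.c_[n,np.ones(len(n))]
    return R.from_quat(c["rotation"]).apply(r) if np.size(c["rotation"])==4 else r@np.array(c["rotation"]).T
def onplane(c,uv,z):
    r=rays(c,uv); p=np.array(c["position"]); return p+r*((z-p[2])/r[:,2])[:,None]
def cloud(c,d):
    v,u=np.mgrid[0:480,0:640]
    r=rays(c,np.c_[u.ravel(),v.ravel()])
    return (np.array(c["position"])+r*d.reshape(-1,1)).reshape(480,640,3)
def project(c,P):
    Rm=R.from_quat(c["rotation"]).as_matrix(); t=-Rm.T@np.array(c["position"])
    return cv2.projectPoints(np.asarray(P,float).reshape(-1,3),cv2.Rodrigues(Rm.T)[0],t,K(c),c["distortion"])[0].reshape(-1,2)
def goal(x,y,z,yaw_y=None):
    """tool-frame shift (units) from current pose to world TCP target; jaw axis angle wanted"""
    o=manip.get_obs(); M=R.from_quat(o["ee_rot"])
    s=M.inv().apply(np.array([x,y,z])-o["position"])/0.04
    a=M.apply([0,1,0]); ang=np.degrees(np.arctan2(a[1],a[0]))
    return s,ang
E
python3 - <<'E'
from h import *
for n in ["top","scene"]:
    im=cv2.imread(f"pics/{n}0.png"); d=np.load(f"pics/{n}0d.npy"); c=get_calibration(n)
    P=cloud(c,d); hsv=cv2.cvtColor(im,cv2.COLOR_BGR2HSV)
    tab=P[300:320,480:500] if n=="top" else P[100:130,60:120]
    print(n,"table z",np.median(tab[...,2]))
    g=(hsv[...,0]>50)&(hsv[...,0]<75)&(hsv[...,1]>120)&(d>0)
    top=g&(P[...,2]>0.028)
    q=P[top][:,:2]
    print("green z",np.percentile(P[g][:,2],[1,50,99]), top.sum())
    rect=cv2.minAreaRect(q.astype(np.float32)); print("caddy rim rect",rect)
    floor=g&(P[...,2]<0.012)
    # rack
    box=(P[...,0]>0.45)&(P[...,0]<0.72)&(abs(P[...,1])<0.3)
    for lo,hi in [(0.018,0.034)]:
        m=box&(P[...,2]>lo)&(P[...,2]<hi)
        k,l,st,ce=cv2.connectedComponentsWithStats(m.astype(np.uint8))
    tall=(P[...,2]>0.06)&(d>0)
    k,l,st,ce=cv2.connectedComponentsWithStats(tall.astype(np.uint8))
    for i in range(1,k):
        if st[i,4]>60: 
            q=P[l==i]; print(i,st[i],"xy med",np.round(np.median(q,0),3),"zmax",q[:,2].max().round(3))
E
```

```text
top table z -0.0014665793613450884
green z [-0.00105225  0.00318988  0.03480113] 1323
caddy rim rect ((0.4447823464870453, 0.03690621256828308), (0.0729224756360054, 0.2932584583759308), 7.950918674468994)
1 [ 505   13   87   95 5497] xy med [ 0.837 -0.321  0.146] zmax 0.212
2 [  16   41  133   85 9733] xy med [0.838 0.41  0.157] zmax 0.163
3 [ 383   45  109   74 2851] xy med [ 0.852 -0.162  0.094] zmax 0.112
80 [211 138  29  28 591] xy med [0.741 0.197 0.084] zmax 0.101
81 [279 177  25  31 623] xy med [0.663 0.092 0.091] zmax 0.109
82 [318 187  26  28 537] xy med [0.647 0.03  0.082] zmax 0.116
83 [  41  188   69   56 2500] xy med [0.625 0.41  0.16 ] zmax 0.173
84 [355 188  28  31 682] xy med [ 0.641 -0.031  0.089] zmax 0.093
85 [398 192  29  31 669] xy med [ 0.627 -0.099  0.092] zmax 0.113
86 [ 589  193   51   56 2215] xy med [ 0.584 -0.403  0.119] zmax 0.16
87 [   0  253   41  184 4530] xy med [0.446 0.5   0.097] zmax 0.123
scene table z 0.0005798793296363791
green z [0.00141971 0.01133631 0.03649238] 1973
caddy rim rect ((0.6363524794578552, 0.011366158723831177), (0.5121648311614
[... 219 characters left out ...]
 [ 0.655 -0.032  0.091] zmax 0.095
28 [278 234  33  43 996] xy med [0.665 0.028 0.083] zmax 0.118
29 [ 330  243   30   41 1053] xy med [0.682 0.09  0.093] zmax 0.11
30 [ 419  292   43   40 1199] xy med [0.757 0.196 0.085] zmax 0.104
31 [ 560  316   80  115 7318] xy med [0.864 0.336 0.143] zmax 0.164
32 [  48  362  167  114 6178] xy med [ 0.85  -0.166  0.096] zmax 0.113
76 [   0  395   31   85 1894] xy med [ 0.864 -0.288  0.09 ] zmax 0.133
77 [255 394   6  31  88] xy med [ 0.844 -0.027  0.061] zmax 0.063
81 [257 422   9  57 133] xy med [ 0.894 -0.028  0.061] zmax 0.063
91 [367 455  87  13 214] xy med [0.918 0.132 0.061] zmax 0.064
97 [299 464  66  11 187] xy med [0.918 0.051 0.061] zmax 0.064
```

```bash
cat > meas.py <<'E'
from h import *
from scipy.optimize import least_squares
def caddy(n,im,d,c):
    P=cloud(c,d); hsv=cv2.cvtColor(im,cv2.COLOR_BGR2HSV)
    g=(hsv[...,0]>45)&(hsv[...,0]<80)&(hsv[...,1]>110)&(d>0)&(P[...,0]>.3)&(P[...,0]<.6)
    g=cv2.morphologyEx(g.astype(np.uint8),cv2.MORPH_OPEN,np.ones((2,2)))
    return P,g
E
python3 - <<'E'
from meas import *
Ps={}
for n in ["top","scene"]:
    im=cv2.imread(f"pics/{n}0.png"); d=np.load(f"pics/{n}0d.npy"); c=get_calibration(n)
    P,g=caddy(n,im,d,c); Ps[n]=(P,im,d)
    m=(g>0)&(P[...,2]>0.031)
    q=P[m][:,:2].astype(np.float32)
    (cx,cy),(w,h),a=cv2.minAreaRect(q); print(n,"rim",m.sum(),cx,cy,w,h,a, "z",np.median(P[m][:,2]))
    # histogram in the caddy frame
    th=np.radians(7.95); ex=np.array([np.cos(th),np.sin(th)]); ey=np.array([-ex[1],ex[0]])
    rel=q-[cx,cy]; u=rel@ex; v=rel@ey
    hist,e=np.histogram(v,bins=np.arange(-.16,.16,.003)); 
    print("along peaks",[(round(float(e[i]+.0015),3),int(hist[i])) for i in range(len(hist)) if hist[i]>18])
    hist,e=np.histogram(u,bins=np.arange(-.05,.05,.002)); 
    print("across",[(round(float(e[i]+.001),3),int(hist[i])) for i in range(len(hist)) if hist[i]>0])
    # rack rims: bright, z .02-.032
    b=(P[...,0]>.57)&(P[...,0]<.72)&(abs(P[...,1])<.16)&(d>0)
    m=b&(P[...,2]>.02)&(P[...,2]<.033)
    k,l,st,ce=cv2.connectedComponentsWithStats(cv2.dilate(m.astype(np.uint8),np.ones((3,3))))
    i=1+np.argmax(st[1:,4]); mm=m&(l==i)
    print("rack",cv2.minAreaRect(P[mm][:,:2].astype(np.float32)),mm.sum(), np.median(P[mm][:,2]))
th0=None
# objects
for name,(x,y),zt,rb in [("tin",(.663,.092),.107,None),("spray",(.647,.030),.115,.021),("jar",(.641,-.031),.091,.022),("twist",(.627,-.099),.111,.022)]:
    for n in Ps:
        P,im,d=Ps[n]
        near=(np.hypot(P[...,0]-x,P[...,1]-y)<.045)&(d>0)
        m=near&(P[...,2]>zt-.004)
        q=P[m][:,:2].astype(np.float32)
        if len(q)>4: print(name,n,"top",len(q),np.round(cv2.minEnclosingCircle(q),4).tolist() if False else cv2.minEnclosingCircle(q), q.mean(0), "zmed",np.median(P[m][:,2]))
        m=near&(P[...,2]>.03)&(P[...,2]<.07)
        q=P[m][:,:2]
        if rb:
            s=least_squares(lambda p:np.hypot(*(q-p).T)-rb,[x,y],loss="soft_l1",f_scale=.001); print("   body",len(q),s.x,"rms",np.sqrt(np.mean(s.fun**2)))
        else: print("   tin body",len(q),cv2.minAreaRect(q.astype(np.float32)))
E
```

```text
top rim 985 0.4388400614261627 0.034889690577983856 0.08168544620275497 0.29262682795524597 8.007328033447266 z 0.032809427587031426
along peaks [(-0.143, 32), (-0.14, 38), (-0.137, 40), (-0.134, 35), (-0.131, 58), (-0.128, 31), (-0.065, 44), (-0.062, 20), (0.001, 53), (0.034, 30), (0.067, 58), (0.133, 48), (0.136, 37), (0.139, 40), (0.142, 42), (0.145, 40)]
across [(-0.041, 27), (-0.031, 81), (-0.029, 168), (-0.027, 6), (-0.025, 9), (-0.023, 8), (-0.021, 8), (-0.019, 8), (-0.017, 8), (-0.015, 7), (-0.013, 25), (-0.011, 33), (-0.009, 28), (-0.007, 28), (-0.005, 24), (-0.003, 26), (-0.001, 31), (0.001, 26), (0.003, 29), (0.005, 28), (0.007, 24), (0.009, 30), (0.011, 30), (0.013, 23), (0.015, 25), (0.017, 25), (0.019, 28), (0.021, 22), (0.023, 20), (0.025, 8), (0.027, 10), (0.029, 9), (0.031, 5), (0.033, 6), (0.035, 8), (0.037, 12), (0.039, 27), (0.041, 65)]
rack ((0.6506141424179077, -0.0028496086597442627), (0.27593284845352173, 0.0852825865149498), 80.58515167236328) 866 0.02535230207359529
scene rim 1252 0.7245615720748901 0.07631637156009674 0.6336455941200256 0.2925165295600891 8
[... 1446 characters left out ...]
21  -0.03235069] zmed 0.08929287749686171
   body 182 [ 0.64538631 -0.03244985] rms 0.006100482668030051
jar scene top 847 ((0.6477192044258118, -0.033277727663517), 0.023381071165204048) [ 0.6488275  -0.03311744] zmed 0.09126853043348226
   body 493 [ 0.64649638 -0.03331216] rms 0.003763908993181613
twist top top 246 ((0.633150577545166, -0.10352857410907745), 0.015531299635767937) [ 0.63336235 -0.10310882] zmed 0.10932016057769661
   body 191 [ 0.63396751 -0.10385937] rms 0.003096800816883236
twist scene top 408 ((0.6355766654014587, -0.10297982394695282), 0.016424473375082016) [ 0.63740546 -0.10284564] zmed 0.11122201380700603
   body 558 [ 0.63552722 -0.10362407] rms 0.003194002323105128
```

```bash
python3 - <<'E'
from meas import *
C=[]
for n in ["top","scene"]:
    im=cv2.imread(f"pics/{n}0.png"); d=np.load(f"pics/{n}0d.npy"); c=get_calibration(n)
    P,g=caddy(n,im,d,c)
    k,l,st,ce=cv2.connectedComponentsWithStats(g); i=1+np.argmax(st[1:,4])
    # rim: image outline of the green region's upper points
    m=(l==i)&(P[...,2]>0.030)&(np.hypot(P[...,0]-.444,P[...,1]-.036)<.17)
    q=P[m][:,:2].astype(np.float32)
    r=cv2.minAreaRect(q); print(n,r,m.sum()); C.append(r[0])
    # tin top face z .088-.096
    near=(np.hypot(P[...,0]-.67,P[...,1]-.092)<.035)&(d>0)&(P[...,2]>.086)&(P[...,2]<.097)
    print("tin shoulder",near.sum(),cv2.minAreaRect(P[near][:,:2].astype(np.float32)))
cc=np.mean(C,0); print("caddy",cc)
a=np.radians(7.98); ey=np.array([-np.sin(a),np.cos(a)])
for s,nm in [(-.099,"tin"),(-.033,"spray"),(.033,"jar"),(.099,"twist")]: print(nm,cc+s*ey)
s,ang=goal(.6707,.0922,.23); print(s,ang)
E
```

```text
top ((0.4388475716114044, 0.03499862551689148), (0.08170241117477417, 0.2928498685359955), 8.032042503356934) 1144
tin shoulder 402 ((0.6695465445518494, 0.0923178568482399), (0.03440225124359131, 0.04058578237891197), 79.87664794921875)
scene ((0.4476282000541687, 0.03731916844844818), (0.0759751945734024, 0.2925649583339691), 7.883759021759033) 1384
tin shoulder 598 ((0.6724622249603271, 0.09181289374828339), (0.03438420221209526, 0.04123975336551666), 79.51490020751953)
caddy [0.44323789 0.0361589 ]
tin [ 0.4569818  -0.06188245]
spray [0.44781919 0.00347845]
jar [0.43865658 0.06883934]
twist [0.42949397 0.13420024]
[-14.55559383  -6.98167184   0.02481625] 67.15040726720028
```

```bash
python3 -m pendant '[[-1.4,-0.7,0,1.2,0],[-2.8,-1.4,0,2.4,0],[-4.2,-2.1,0,3.6,0],[-5.6,-2.8,0,4.8,0],[-7,-3.4,0,6,0]]' 40; python3 -c "
from h import *
print(goal(.671,.092,.23))"
```

```text
clock: 0.72
position: [0.4488, 0.34, 0.2313]
ee_rot: [0.493, 0.87, -0.0, -0.0]
ft_force: [0.8, 0.7, 0.3]
grip_width: 0.999
(array([-8.17338148,  1.58003106,  0.02987719]), np.float64(30.911323309917936))
```

```bash
python3 -m pendant '[[-1.4,0.27,0,1.2,0],[-2.8,0.53,0,2.4,0],[-4.2,0.8,0,3.6,0],[-5.6,1.07,0,4.8,0],[-7,1.33,0,6,0]]'; python3 -c "
from h import *
print(goal(.671,.092,.23))"
```

```text
clock: 1.35
position: [0.6391, 0.1285, 0.231]
ee_rot: [0.738, 0.675, -0.0, -0.0]
ft_force: [0.3, 0.6, -0.2]
grip_width: 1.001
(array([-0.83800134,  0.8741411 ,  0.02520659]), np.float64(-5.061247511568121))
```

```bash
python3 -m pendant '[[-0.84,0.87,0,0.8,0],[-0.84,0.87,0,0.8,0],[-0.84,0.87,0,0.8,0]]'; python3 - <<'E'
from h import *
print(goal(.671,.092,.047))
c=get_calibration("wrist"); p,d=camera("wrist"); cv2.imwrite("pics/w1.png",p[:,:,::-1]); np.save("pics/w1d.npy",d)
P=cloud(c,d)
near=(np.hypot(P[...,0]-.67,P[...,1]-.092)<.035)&(d>0)
m=near&(P[...,2]>.086)&(P[...,2]<.097); print(m.sum(),cv2.minAreaRect(P[m][:,:2].astype(np.float32)))
m=near&(P[...,2]>.1); print(m.sum(),m.sum() and cv2.minEnclosingCircle(P[m][:,:2].astype(np.float32)))
for q in [(.671,.092,.093),(.655,.028,.115),(.6465,-.033,.091)]: print(project(c,q))
E
```

```text
clock: 1.72
position: [0.6697, 0.094, 0.2307]
ee_rot: [0.764, 0.645, -0.0, -0.001]
ft_force: [-0.4, 0.4, -0.1]
grip_width: 0.998
(array([-0.0454531 ,  0.04533616,  4.59155557]), np.float64(-9.598783871450502))
1961 ((0.6703940629959106, 0.09353186190128326), (0.035196248441934586, 0.040253836661577225), 79.51026153564453)
8672 ((0.6732482314109802, 0.10903824120759964), 0.030286377295851707)
[[324.17521531 223.68439088]]
[[317.01819622 318.60001625]]
[[319.60337409 368.41556632]]
```

View pics/w1.png

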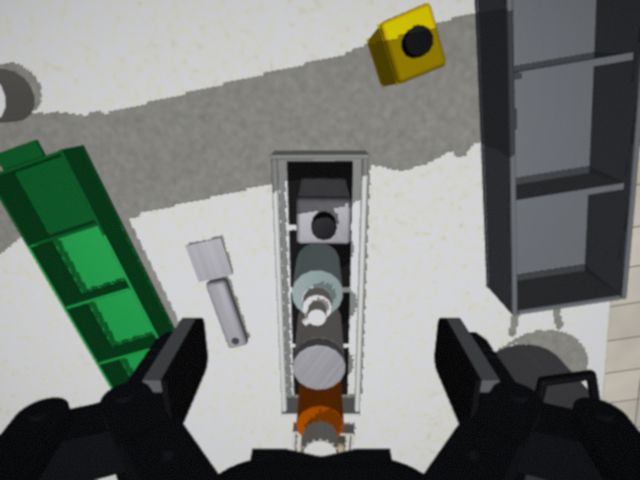

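Wrist view: tin at (324,215) lies between the jaws, and its measured position agrees with the other cameras to within 1.5 mm. Descending.

```bash
python3 -m pendant '[[-0.03,0.03,1.4,0.1,0],[-0.03,0.03,2.8,0.1,0],[-0.03,0.03,4.0,0.1,0],[-0.03,0.03,4.57,0.1,0],[-0.03,0.03,4.57,0.1,0]]'; python3 -m pendant '[[0,0,0,0,0],[0,0,0,0,0.3],[0,0,0,0,1],[0,0,0,0,1],[0,0,0,0,1]]' 40; python3 -c "
from h import *
print(goal(.6706,.0928,.048)); print(manip.get_obs()['position'])"
```

```text
clock: 2.4
position: [0.6693, 0.0936, 0.0468]
ee_rot: [0.767, 0.642, -0.001, -0.001]
ft_force: [-0.4, -0.1, 0.5]
grip_width: 1.0
clock: 3.02
position: [0.6715, 0.0921, 0.0493]
ee_rot: [0.767, 0.641, 0.001, 0.0]
ft_force: [-1.2, -0.3, 6.3]
grip_width: 0.462
(array([ 0.01251155, -0.02605449,  0.03210641]), np.float64(-10.251252147539315))
[0.67153512 0.09212148 0.04928494]
```

```bash
python3 -m pendant '[[0,0,0,0,1],[0,0,-0.5,0,1],[0,0,-1.7,0,1],[0,0,-2.9,0,1],[0,0,-3.5,0,1]]' 45; python3 -c "
from h import *
print(goal(.4598,-.0609,.19)); print(manip.get_obs())"
```

```text
clock: 3.65
position: [0.672, 0.0918, 0.1927]
ee_rot: [0.768, 0.641, 0.002, 0.001]
ft_force: [-0.4, 0.0, -2.0]
grip_width: 0.464
(array([-4.7021385 , -4.53898028,  0.04434261]), np.float64(-10.269928860177707))
{'clock': 3.65, 'joint_pos': array([-0.51137864,  0.48940041,  0.44013215,  1.38085258, -0.20906073,
        1.31311602, -0.24348892]), 'joint_velocities': array([-0.01494017, -0.10564715,  0.03525291, -0.19942105,  0.04794238,
        0.33465529, -0.03687758]), 'tau': array([-2.93688406e-02, -6.93864870e+01,  9.30589646e+00, -3.88893843e+01,
       -3.13300069e-02, -3.27940062e-01,  2.81254045e-02]), 'position': array([0.67197412, 0.09180138, 0.1927378 ]), 'ee_rot': array([0.76755398, 0.64098117, 0.00178254, 0.00091888]), 'ft_force': array([-0.35264294,  0.00954043, -2.00653769]), 'torque': array([ 0.05020574, -0.02712906,  0.00862204]), 'grip_width': 0.46441969298232505}
```

```bash
python3 -m pendant '[[-0.4,-0.4,0,-0.3,1],[-1.1,-1.1,0,-0.8,1],[-1.9,-1.8,0,-1.3,1],[-2.7,-2.6,0,-1.9,1],[-3.5,-3.4,0,-2.5,1]]'; python3 -c "
from h import *
print(goal(.4598,-.0609,.19))"
```

```text
clock: 4.28
position: [0.511, -0.0227, 0.1893]
ee_rot: [0.677, 0.736, 0.0, 0.0]
ft_force: [0.7, -1.1, -1.2]
grip_width: 0.461
(array([-0.84393853, -1.35694144, -0.01935048]), np.float64(4.8377930492700845))
```

```bash
python3 -m pendant '[[-0.5,-0.7,0,-0.3,1],[-0.8,-1.2,0,-0.5,1],[-0.84,-1.36,0,-0.5,1],[-0.84,-1.36,0,-0.5,1],[-0.84,-1.36,0,-0.5,1]]'; python3 - <<'E'
from h import *
print(goal(.4598,-.0609,.047))
c=get_calibration("top"); p,d=camera("top"); cv2.imwrite("pics/t2.png",p[:,:,::-1])
c=get_calibration("wrist"); p,d=camera("wrist"); cv2.imwrite("pics/w2.png",p[:,:,::-1])
E
```

```text
clock: 4.9
position: [0.4616, -0.0588, 0.1886]
ee_rot: [0.657, 0.754, 0.0, 0.0]
ft_force: [-0.1, -0.0, -1.5]
grip_width: 0.464
(array([-0.04511186, -0.05199649,  3.54074877]), np.float64(7.79795817812252))
```

View pics/w2.png

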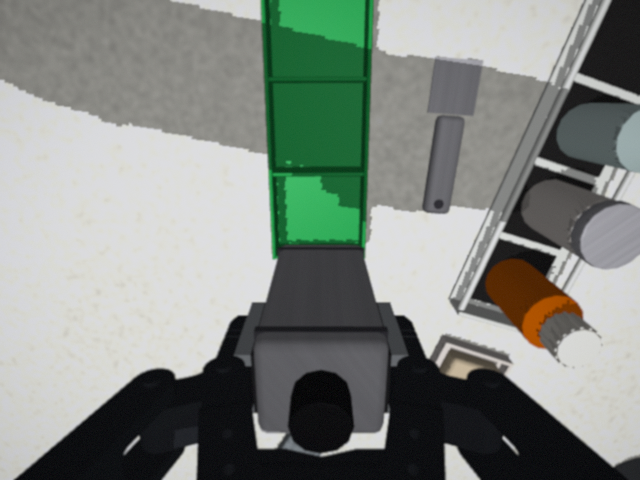

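View pics/t2.png

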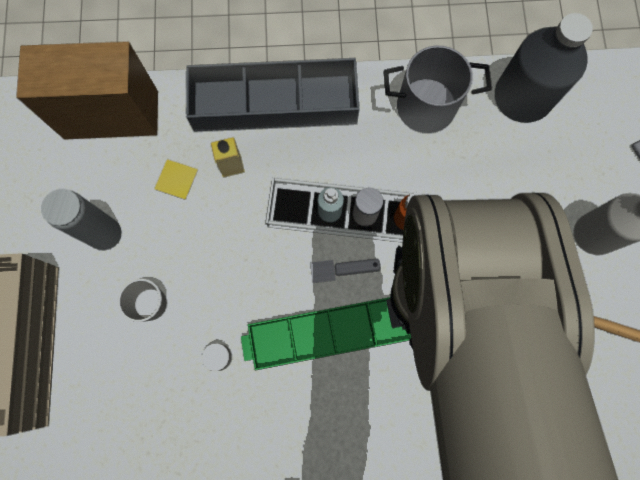

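Wrist view: tin (320,380) is centred over the right end slot and square to it (its walls run up at x≈275 and 365). Lowering.

```bash
python3 -m pendant '[[-0.04,-0.05,0.8,0,1],[-0.04,-0.05,1.8,0,1],[-0.04,-0.05,2.8,0,1],[-0.04,-0.05,3.3,0,1],[-0.04,-0.05,3.4,0,1]]'; python3 -m pendant '[[0,0,0,0,1],[0,0,0,0,1]]';python3 -c "
from h import *
print(goal(.4598,-.0609,.0465))"
```

```text
clock: 5.62
position: [0.4585, -0.0612, 0.0513]
ee_rot: [0.658, 0.753, -0.001, -0.001]
ft_force: [0.2, -0.1, -0.8]
grip_width: 0.47
clock: 5.88
position: [0.46, -0.0613, 0.0534]
ee_rot: [0.658, 0.753, 0.001, 0.001]
ft_force: [0.1, -0.4, -1.6]
grip_width: 0.461
(array([ 0.01088649, -0.00367614,  0.17372269]), np.float64(7.754420100301521))
```

```bash
python3 -m pendant '[[0,0,0.1,0,1],[0,0,0.1,0,1],[0,0,0.1,0,1]]'; python3 -m pendant '[[0,0,0.05,0,1],[0,0,0.05,0,1]]';
```

```text
clock: 6.25
position: [0.4592, -0.0614, 0.0486]
ee_rot: [0.658, 0.753, 0.0, 0.0]
ft_force: [-0.0, -0.2, -1.8]
grip_width: 0.464
clock: 6.5
position: [0.459, -0.0614, 0.0463]
ee_rot: [0.658, 0.753, -0.0, -0.0]
ft_force: [0.3, -0.5, -2.1]
grip_width: 0.466
```

```bash
python3 -m pendant '[[0,0,0.03,0,1],[0,0,0.03,0,1]]';
```

```text
clock: 6.75
position: [0.4592, -0.0614, 0.0462]
ee_rot: [0.658, 0.753, 0.0, -0.0]
ft_force: [-6.9, 0.4, 14.2]
grip_width: 0.459
```

```bash
python3 -m pendant '[[0,0,0,0,0.5],[0,0,0,0,0.3],[0,0,0,0,0],[0,0,0,0,0],[0,0,0,0,0]]'; python3 -m pendant '[[0,0,-0.4,0,0],[0,0,-1.4,0,0],[0,0,-2.8,0,0],[0,0,-3.8,0,0],[0,0,-3.8,0,0]]';  python3 - <<'E'
from h import *
print(goal(.655,.028,.20))
c=get_calibration("wrist"); p,d=camera("wrist"); cv2.imwrite("pics/w3.png",p[:,:,::-1])
c=get_calibration("scene"); p,d=camera("scene"); cv2.imwrite("pics/s3.png",p[:,:,::-1])
P=cloud(c,d)
near=(np.hypot(P[...,0]-.46,P[...,1]+.061)<.035)&(d>0)
m=near&(P[...,2]>.081)&(P[...,2]<.095); print(m.sum(),m.sum() and cv2.minAreaRect(P[m][:,:2].astype(np.float32)))
E
```

```text
clock: 7.38
position: [0.4591, -0.0614, 0.0453]
ee_rot: [0.658, 0.753, 0.0, -0.0]
ft_force: [-0.2, 0.3, 0.7]
grip_width: 1.0
clock: 8.0
position: [0.4609, -0.0617, 0.2013]
ee_rot: [0.658, 0.753, 0.003, 0.002]
ft_force: [0.6, -0.1, 0.1]
grip_width: 0.997
(array([1.5693301 , 5.10849274, 0.06643052]), np.float64(7.72270107517688))
440 ((0.4601558446884155, -0.06042514741420746), (0.04318799450993538, 0.0344679169356823), 6.998195648193359)
```

View pics/s3.png

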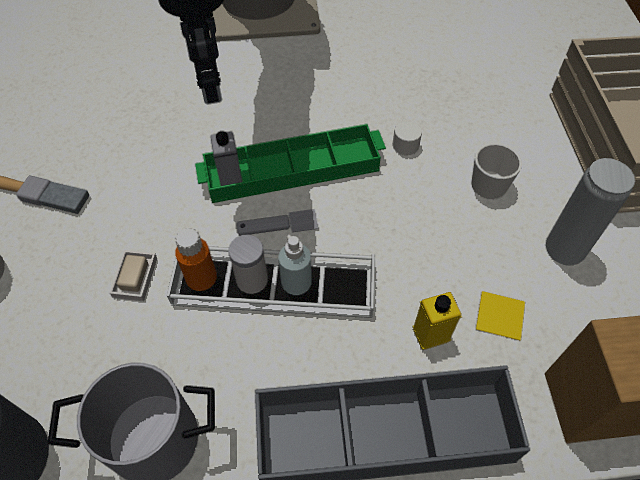

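View pics/w3.png

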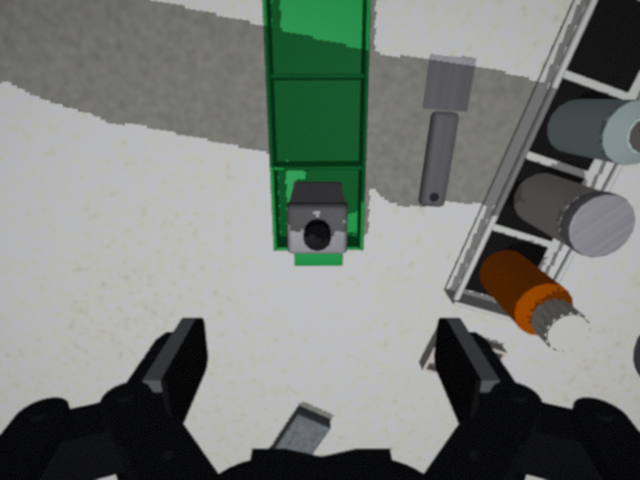

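Scene view: tin stands upright in the right-end slot at (225,165), the measured centre is on target, and the other three haven't been touched. Now the spray.

```bash
python3 -m pendant '[[0.3,1.1,0,0.6,0],[0.7,2.4,0,1.4,0],[1.1,3.7,0,2.2,0],[1.5,4.8,0,2.8,0],[1.57,5.11,0,2.85,0]]'; python3 -m pendant '[[0,0,0,0,0],[0,0,0,0,0]]';  python3 - <<'E'
from h import *
print(goal(.655,.028,.0475))
c=get_calibration("wrist"); p,d=camera("wrist"); cv2.imwrite("pics/w4.png",p[:,:,::-1])
P=cloud(c,d)
near=(np.hypot(P[...,0]-.655,P[...,1]-.028)<.03)&(d>0)
m=near&(P[...,2]>.106)&(P[...,2]<.12); print(m.sum(),m.sum() and cv2.minEnclosingCircle(P[m][:,:2].astype(np.float32)))
E
```

```text
clock: 8.72
position: [0.6539, 0.0305, 0.1947]
ee_rot: [0.762, 0.648, -0.002, -0.001]
ft_force: [-0.2, -1.3, -0.4]
grip_width: 1.001
clock: 8.98
position: [0.6522, 0.027, 0.1972]
ee_rot: [0.763, 0.647, -0.0, -0.0]
ft_force: [0.3, -0.6, -0.2]
grip_width: 1.002
(array([0.03638356, 0.06666564, 3.7419106 ]), np.float64(-9.42287152920455))
570 ((0.6522569060325623, 0.02803938277065754), 0.009641317650675774)
```

View pics/w4.png

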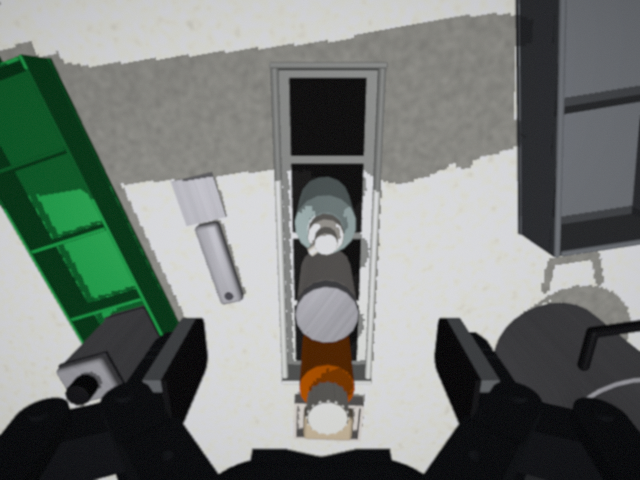

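Wrist view: spray at (325,225), centred between jaw lines. Descending.

```bash
python3 -m pendant '[[0.03,0.05,1.2,0,0],[0.03,0.05,2.4,0,0],[0.03,0.05,3.4,0,0],[0.03,0.05,3.72,0,0],[0.03,0.05,3.72,0,0]]'; python3 -m pendant '[[0,0,0,0,0],[0,0,0,0,0.3],[0,0,0,0,1],[0,0,0,0,1],[0,0,0,0,1]]' 45;  python3 -m pendant '[[0,0,0,0,1],[0,0,-0.4,0,1],[0,0,-1.5,0,1],[0,0,-2.8,0,1],[0,0,-3.6,0,1]]'; python3 -c "
from h import *
print(goal(.4507,.0044,.19))"
```

```text
clock: 9.65
position: [0.6552, 0.0289, 0.0491]
ee_rot: [0.763, 0.647, -0.0, -0.0]
ft_force: [0.5, -0.2, 1.3]
grip_width: 1.003
clock: 10.28
position: [0.6559, 0.0293, 0.0493]
ee_rot: [0.762, 0.647, 0.001, 0.0]
ft_force: [-1.5, -0.2, 6.7]
grip_width: 0.478
clock: 10.9
position: [0.656, 0.029, 0.1961]
ee_rot: [0.762, 0.647, 0.001, 0.001]
ft_force: [-0.3, 0.2, -2.5]
grip_width: 0.476
(array([-1.44167337, -4.96319503,  0.13715509]), np.float64(-9.369261370052676))
```

```bash
python3 -m pendant '[[-0.1,-0.4,0,-0.3,1],[-0.4,-1.3,0,-0.8,1],[-0.7,-2.3,0,-1.4,1],[-1,-3.4,0,-2,1],[-1.3,-4.4,0,-2.6,1]]'; python3 -m pendant '[[-0.18,-0.4,0,-0.3,1],[-0.18,-0.57,0,-0.3,1],[-0.18,-0.57,0,-0.3,1],[-0.18,-0.57,0,-0.3,1]]';python3 - <<'E'
from h import *
print(goal(.4507,.0044,.047))
c=get_calibration("wrist"); p,d=camera("wrist"); cv2.imwrite("pics/w5.png",p[:,:,::-1])
E
```

```text
clock: 11.52
position: [0.4717, 0.0062, 0.1929]
ee_rot: [0.667, 0.745, 0.0, -0.0]
ft_force: [-0.6, 0.5, -0.9]
grip_width: 0.478
clock: 12.02
position: [0.452, -0.0028, 0.1926]
ee_rot: [0.656, 0.755, -0.0, 0.0]
ft_force: [0.3, 0.0, -1.4]
grip_width: 0.476
(array([ 0.18365518, -0.00697068,  3.63940005]), np.float64(8.043922632664493))
```

View pics/w5.png

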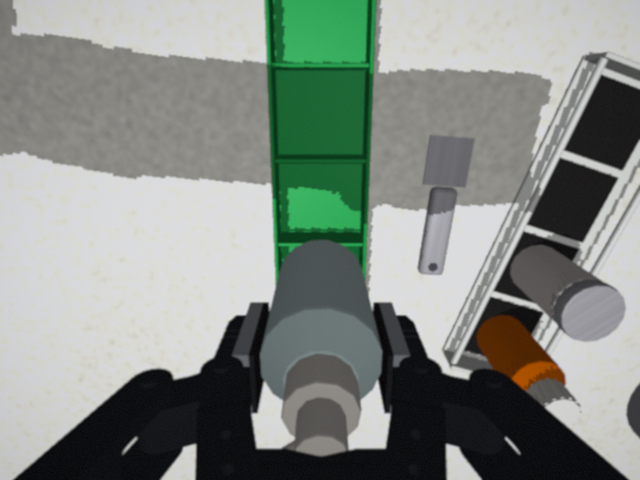

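Wrist view: spray (320,310) is centred across the caddy (walls at 273 and 370). It needs 7 mm along the row, which goes in with the descent.

```bash
python3 -m pendant '[[0.18,0,0.5,0,1],[0.18,0,1.5,0,1],[0.18,0,2.5,0,1],[0.18,0,3.2,0,1],[0.18,0,3.5,0,1]]'; python3 -m pendant '[[0,0,0,0,1],[0,0,0,0,1]]'; python3 -m pendant '[[0,0,0.1,0,1],[0,0,0.1,0,1],[0,0,0.1,0,1]]'; python3 -c "
from h import *
print(goal(.4507,.0044,.0463))"
```

```text
clock: 12.7
position: [0.4498, 0.0039, 0.051]
ee_rot: [0.656, 0.755, -0.001, -0.001]
ft_force: [0.4, -0.1, -1.5]
grip_width: 0.478
clock: 12.95
position: [0.4513, 0.0042, 0.0535]
ee_rot: [0.656, 0.755, 0.001, 0.0]
ft_force: [-0.0, 0.7, -1.3]
grip_width: 0.476
clock: 13.32
position: [0.4505, 0.0041, 0.0487]
ee_rot: [0.656, 0.755, 0.0, 0.0]
ft_force: [0.5, -0.0, -2.8]
grip_width: 0.478
(array([0.00736245, 0.00628511, 0.05940255]), np.float64(8.050908529409119))
```

```bash
python3 -m pendant '[[0,0,0.04,0,1],[0,0,0.04,0,1],[0,0,0.04,0,1]]'; python3 -m pendant '[[0,0,0.03,0,1],[0,0,0.03,0,1]]'
```

```text
clock: 13.7
position: [0.4504, 0.004, 0.0469]
ee_rot: [0.656, 0.755, -0.0, -0.0]
ft_force: [-1.0, 0.2, -1.4]
grip_width: 0.479
clock: 13.95
position: [0.4506, 0.004, 0.0462]
ee_rot: [0.656, 0.755, 0.0, -0.0]
ft_force: [-3.9, -0.2, 7.9]
grip_width: 0.476
```

Contact. Releasing and retreating, then on to the jar.

```bash
python3 -m pendant '[[0,0,0,0,0.5],[0,0,0,0,0.3],[0,0,0,0,0],[0,0,0,0,0],[0,0,0,0,0]]'; python3 -m pendant '[[0,0,-0.4,0,0],[0,0,-1.4,0,0],[0,0,-2.8,0,0],[0,0,-3.8,0,0],[0,0,-3.8,0,0]]';  python3 - <<'E'
from h import *
print(goal(.6465,-.033,.20))
c=get_calibration("scene"); p,d=camera("scene"); cv2.imwrite("pics/s6.png",p[:,:,::-1])
E
```

```text
clock: 14.58
position: [0.4504, 0.004, 0.0457]
ee_rot: [0.656, 0.755, 0.0, -0.0]
ft_force: [0.7, 0.2, -0.4]
grip_width: 0.999
clock: 15.2
position: [0.4521, 0.0042, 0.2006]
ee_rot: [0.656, 0.755, 0.002, 0.001]
ft_force: [0.5, -0.1, -2.6]
grip_width: 1.0
(array([-1.6025285 ,  4.68255795,  0.03822254]), np.float64(8.046656732708051))
```

View pics/s6.png

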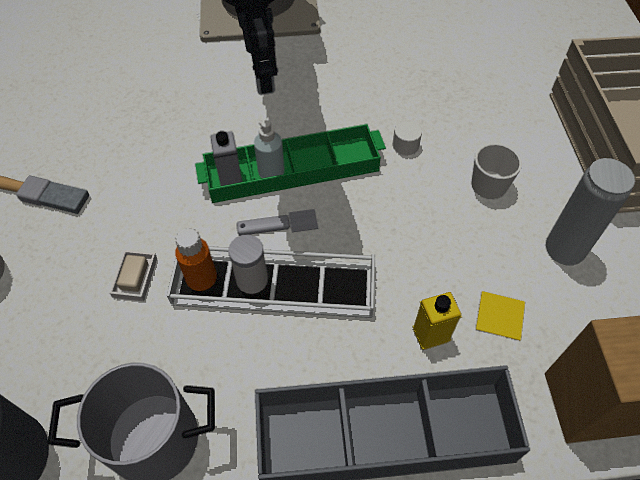

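Scene view: spray upright in its slot at (267,150), next to the tin at (225,155). Moving over the jar.

```bash
python3 -m pendant '[[-0.3,1,0,0.6,0],[-0.7,2.2,0,1.4,0],[-1.1,3.4,0,2.2,0],[-1.5,4.5,0,2.8,0],[-1.6,4.68,0,2.9,0]]'; python3 -m pendant '[[0,0,0,0,0],[0,0,0,0,0]]';  python3 - <<'E'
from h import *
print(goal(.6465,-.033,.0475))
c=get_calibration("wrist"); p,d=camera("wrist"); cv2.imwrite("pics/w7.png",p[:,:,::-1])
P=cloud(c,d)
near=(np.hypot(P[...,0]-.6465,P[...,1]+.033)<.035)&(d>0)
m=near&(P[...,2]>.085)&(P[...,2]<.096); print(m.sum(),m.sum() and cv2.minEnclosingCircle(P[m][:,:2].astype(np.float32)))
E
```

```text
clock: 15.88
position: [0.6456, -0.0339, 0.1944]
ee_rot: [0.763, 0.647, -0.002, -0.0]
ft_force: [-0.4, -1.3, 0.0]
grip_width: 1.0
clock: 16.12
position: [0.6437, -0.0329, 0.1975]
ee_rot: [0.762, 0.647, -0.0, -0.0]
ft_force: [0.1, -0.6, 0.1]
grip_width: 1.003
(array([0.00790696, 0.07109677, 3.75005989]), np.float64(-9.325651130006811))
3532 ((0.6457013487815857, -0.03133395314216614), 0.022458888590335846)
```

```bash
python3 -m pendant '[[0,0.05,1.2,0,0],[0,0.05,2.4,0,0],[0,0.05,3.4,0,0],[0,0.05,3.76,0,0],[0,0.05,3.76,0,0]]'; python3 -m pendant '[[0,0,0,0,0],[0,0,0,0,0.3],[0,0,0,0,1],[0,0,0,0,1],[0,0,0,0,1]]' 45;  python3 -m pendant '[[0,0,0,0,1],[0,0,-0.4,0,1],[0,0,-1.5,0,1],[0,0,-2.8,0,1],[0,0,-3.6,0,1]]'; python3 -c "
from h import *
print(goal(.4415,.0698,.19))"
```

```text
clock: 16.8
position: [0.6465, -0.0332, 0.0477]
ee_rot: [0.762, 0.647, 0.0, -0.0]
ft_force: [0.2, 0.0, 0.0]
grip_width: 1.004
clock: 17.42
position: [0.6469, -0.0334, 0.0481]
ee_rot: [0.762, 0.647, 0.0, 0.0]
ft_force: [-2.0, 0.7, 5.3]
grip_width: 0.507
clock: 18.05
position: [0.6473, -0.0338, 0.1949]
ee_rot: [0.763, 0.647, 0.001, 0.001]
ft_force: [0.3, 0.2, -3.3]
grip_width: 0.507
(array([ 1.7176868 , -5.49824464,  0.10724265]), np.float64(-9.373853083151188))
```

```bash
python3 -m pendant '[[0.1,-0.4,0,-0.3,1],[0.4,-1.3,0,-0.8,1],[0.8,-2.5,0,-1.4,1],[1.2,-3.7,0,-2,1],[1.5,-4.8,0,-2.6,1]]'; python3 -c "
from h import *
print(goal(.4415,.0698,.19))"
```

```text
clock: 18.68
position: [0.4654, 0.0576, 0.1919]
ee_rot: [0.667, 0.745, 0.0, 0.0]
ft_force: [0.7, -0.0, -2.1]
grip_width: 0.508
(array([ 0.37009369, -0.56107958,  0.0468935 ]), np.float64(6.389187924520591))
```

```bash
python3 -m pendant '[[0.3,-0.4,0,-0.25,1],[0.35,-0.53,0,-0.25,1],[0.35,-0.53,0,-0.25,1],[0.35,-0.53,0,-0.25,1]]';python3 - <<'E'
from h import *
print(goal(.4415,.0698,.047))
c=get_calibration("wrist"); p,d=camera("wrist"); cv2.imwrite("pics/w8.png",p[:,:,::-1])
E
```

```text
clock: 19.18
position: [0.4451, 0.0679, 0.1914]
ee_rot: [0.658, 0.753, -0.0, 0.0]
ft_force: [-1.1, -0.3, -1.9]
grip_width: 0.506
(array([ 0.06073075, -0.08319097,  3.61042744]), np.float64(7.658733591245411))
```

View pics/w8.png

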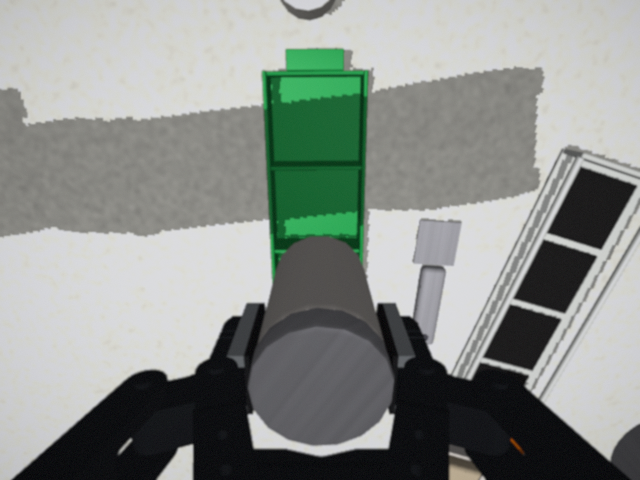

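Wrist view: jar at (320,380), over the third slot; walls at 270 and 365 mean it needs 3 mm across. Lowering with that correction.

```bash
python3 -m pendant '[[0.06,-0.08,0.5,0,1],[0.06,-0.08,1.5,0,1],[0.06,-0.08,2.5,0,1],[0.06,-0.08,3.2,0,1],[0.06,-0.08,3.45,0,1]]'; python3 -m pendant '[[0,0,0,0,1],[0,0,0,0,1]]'; python3 -m pendant '[[0,0,0.1,0,1],[0,0,0.1,0,1],[0,0,0.1,0,1]]'; python3 -c "
from h import *
print(goal(.4415,.0698,.0448))"
```

```text
clock: 19.85
position: [0.4404, 0.0698, 0.0519]
ee_rot: [0.658, 0.753, -0.001, -0.0]
ft_force: [-0.5, -0.8, -2.2]
grip_width: 0.515
clock: 20.1
position: [0.4418, 0.0707, 0.0544]
ee_rot: [0.658, 0.753, 0.001, 0.0]
ft_force: [-0.1, -0.3, -2.4]
grip_width: 0.507
clock: 20.48
position: [0.441, 0.0705, 0.0495]
ee_rot: [0.658, 0.753, 0.0, 0.0]
ft_force: [0.2, 0.7, -2.6]
grip_width: 0.509
(array([-0.02039421,  0.01092458,  0.11650147]), np.float64(7.7551162848720905))
```

```bash
python3 -m pendant '[[0,0,0.08,0,1],[0,0,0.08,0,1],[0,0,0.08,0,1]]'; python3 -m pendant '[[0,0,0.04,0,1],[0,0,0.04,0,1]]'
```

```text
clock: 20.85
position: [0.4409, 0.0705, 0.0461]
ee_rot: [0.658, 0.753, -0.0, -0.0]
ft_force: [-0.0, -0.3, -2.9]
grip_width: 0.511
clock: 21.1
position: [0.4411, 0.0706, 0.045]
ee_rot: [0.658, 0.753, 0.0, -0.0]
ft_force: [-2.5, -0.5, 6.0]
grip_width: 0.508
```

```bash
python3 -m pendant '[[0,0,0,0,0.5],[0,0,0,0,0.3],[0,0,0,0,0],[0,0,0,0,0],[0,0,0,0,0]]'; python3 -m pendant '[[0,0,-0.4,0,0],[0,0,-1.4,0,0],[0,0,-2.8,0,0],[0,0,-3.8,0,0],[0,0,-3.8,0,0]]';  python3 - <<'E'
from h import *
print(goal(.635,-.1034,.20))
c=get_calibration("scene"); p,d=camera("scene"); cv2.imwrite("pics/s9.png",p[:,:,::-1])
E
```

```text
clock: 21.72
position: [0.4409, 0.0705, 0.0445]
ee_rot: [0.658, 0.753, 0.0, -0.0]
ft_force: [-0.4, -0.2, 0.3]
grip_width: 1.002
clock: 22.35
position: [0.4425, 0.071, 0.1994]
ee_rot: [0.658, 0.753, 0.003, 0.001]
ft_force: [-0.9, -0.4, -0.3]
grip_width: 1.0
(array([-4.96868337e+00,  4.18053120e+00, -3.65480502e-03]), np.float64(7.748150445870209))
```

View pics/s9.png

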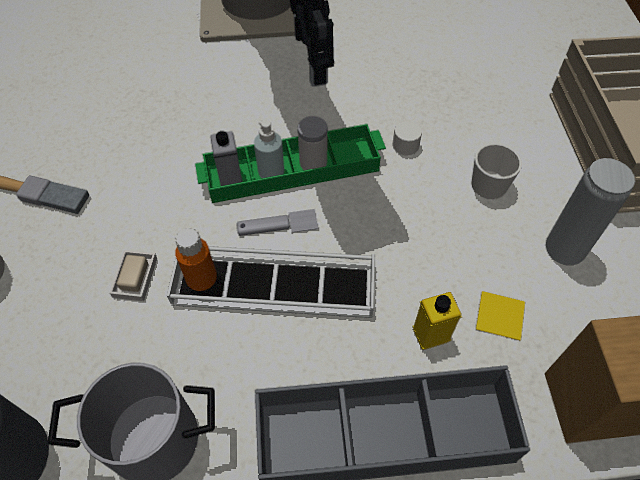

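Scene view: jar upright in the third slot (313,142); only the twist bottle at (195,262) is left. Moving over it.

```bash
python3 -m pendant '[[-0.9,0.7,0,0.5,0],[-1.9,1.6,0,1.1,0],[-3,2.5,0,1.7,0],[-4,3.4,0,2.3,0],[-4.8,4,0,2.8,0]]'; python3 -m pendant '[[-0.1,0.1,0,0,0],[-0.1,0.1,0,0,0],[-0.1,0.1,0,0,0]]';  python3 - <<'E'
from h import *
print(goal(.635,-.1034,.0475))
c=get_calibration("wrist"); p,d=camera("wrist"); cv2.imwrite("pics/w10.png",p[:,:,::-1])
P=cloud(c,d)
near=(np.hypot(P[...,0]-.635,P[...,1]+.1034)<.03)&(d>0)
m=near&(P[...,2]>.105)&(P[...,2]<.116); print(m.sum(),m.sum() and cv2.minEnclosingCircle(P[m][:,:2].astype(np.float32)))
E
```

```text
clock: 23.02
position: [0.626, -0.0997, 0.1942]
ee_rot: [0.761, 0.648, -0.001, -0.0]
ft_force: [0.5, 0.5, 0.8]
grip_width: 0.999
clock: 23.4
position: [0.628, -0.1015, 0.1961]
ee_rot: [0.76, 0.65, 0.0, -0.001]
ft_force: [-0.4, 1.0, 0.1]
grip_width: 0.996
(array([-0.02329321,  0.18252316,  3.71531993]), np.float64(-8.960421580918851))
1893 ((0.6345081329345703, -0.10254568606615067), 0.015836993232369423)
```

```bash
python3 -m pendant '[[0,0.16,0.6,0,0],[0,0.16,1.8,0,0],[0,0.16,3,0,0],[0,0.16,3.7,0,0],[0,0.16,3.7,0,0]]'; python3 -m pendant '[[0,0,0,0,0],[0,0,0,0,0.3],[0,0,0,0,1],[0,0,0,0,1],[0,0,0,0,1]]' 45;  python3 -m pendant '[[0,0,0,0,1],[0,0,-0.4,0,1],[0,0,-1.5,0,1],[0,0,-2.8,0,1],[0,0,-3.6,0,1]]'; python3 -c "
from h import *
print(goal(.4324,.1351,.19))"
```

```text
clock: 24.08
position: [0.6333, -0.1025, 0.0468]
ee_rot: [0.76, 0.65, -0.001, -0.001]
ft_force: [0.6, -0.3, -0.1]
grip_width: 0.998
clock: 24.7
position: [0.6355, -0.1037, 0.0496]
ee_rot: [0.761, 0.649, 0.001, 0.0]
ft_force: [-0.7, 1.1, 5.4]
grip_width: 0.501
clock: 25.32
position: [0.6355, -0.1043, 0.1962]
ee_rot: [0.761, 0.649, 0.001, 0.001]
ft_force: [0.3, -0.4, -2.1]
grip_width: 0.503
(array([ 5.10796631, -5.9575995 ,  0.13896236]), np.float64(-9.080376921718262))
```

```bash
python3 -m pendant '[[0.4,-0.4,0,-0.2,1],[1.1,-1.3,0,-0.6,1],[2,-2.3,0,-1.1,1],[2.9,-3.4,0,-1.6,1],[3.8,-4.4,0,-2.1,1]]'; python3 -c "
from h import *
print(goal(.4324,.1351,.19))"
```

```text
clock: 25.95
position: [0.4837, 0.075, 0.1933]
ee_rot: [0.684, 0.729, 0.001, 0.0]
ft_force: [1.1, 1.2, -1.4]
grip_width: 0.502
(array([ 1.58046841, -1.18437235,  0.08210084]), np.float64(3.6330544369812547))
```

```bash
python3 -m pendant '[[0.8,-0.6,0,-0.4,1],[1.3,-1,0,-0.7,1],[1.53,-1.15,0,-0.7,1],[1.53,-1.15,0,-0.7,1],[1.53,-1.15,0,-0.7,1]]';python3 - <<'E'
from h import *
print(goal(.4324,.1351,.0463))
c=get_calibration("wrist"); p,d=camera("wrist"); cv2.imwrite("pics/w11.png",p[:,:,::-1])
E
```

```text
clock: 26.58
position: [0.4362, 0.1311, 0.1925]
ee_rot: [0.659, 0.753, -0.0, 0.0]
ft_force: [-0.9, -0.4, -2.2]
grip_width: 0.503
(array([ 0.1131187 , -0.08054493,  3.65463829]), np.float64(7.6150685218391345))
```

View pics/w11.png

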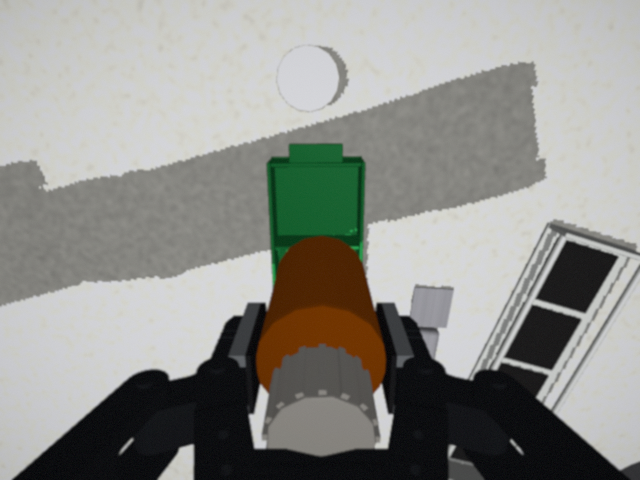

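Wrist view: twist bottle (320,330) is over the left-end slot (visible at 270–363). I'll lower it with a correction of about 5 mm.

```bash
python3 -m pendant '[[0.1,-0.08,0.5,0,1],[0.11,-0.08,1.5,0,1],[0.11,-0.08,2.5,0,1],[0.11,-0.08,3.2,0,1],[0.11,-0.08,3.45,0,1]]'; python3 -m pendant '[[0,0,0,0,1],[0,0,0,0,1]]'; python3 -m pendant '[[0,0,0.1,0,1],[0,0,0.1,0,1],[0,0,0.1,0,1]]'; python3 -c "
from h import *
print(goal(.4324,.1351,.0463))"
```

```text
clock: 27.25
position: [0.4312, 0.135, 0.0531]
ee_rot: [0.658, 0.753, -0.001, -0.0]
ft_force: [0.0, 1.1, -1.5]
grip_width: 0.501
clock: 27.5
position: [0.4325, 0.1364, 0.0556]
ee_rot: [0.658, 0.753, 0.001, 0.0]
ft_force: [-0.1, -0.2, -2.1]
grip_width: 0.499
clock: 27.88
position: [0.4317, 0.1363, 0.0507]
ee_rot: [0.658, 0.753, 0.0, -0.0]
ft_force: [0.1, -0.7, -1.6]
grip_width: 0.501
(array([-0.0319586 ,  0.01403954,  0.10941315]), np.float64(7.755372611726789))
```

```bash
python3 -m pendant '[[0,0,0.08,0,1],[0,0,0.08,0,1],[0,0,0.08,0,1]]'; python3 -m pendant '[[0,0,0.04,0,1],[0,0,0.04,0,1]]'
```

```text
clock: 28.25
position: [0.4316, 0.1362, 0.0473]
ee_rot: [0.658, 0.753, -0.0, -0.0]
ft_force: [-1.1, -1.0, -1.6]
grip_width: 0.503
clock: 28.5
position: [0.4318, 0.1363, 0.0464]
ee_rot: [0.658, 0.753, 0.0, -0.0]
ft_force: [-3.6, -1.9, 11.1]
grip_width: 0.496
```

```bash
python3 -m pendant '[[0,0,0,0,0.5],[0,0,0,0,0.3],[0,0,0,0,0],[0,0,0,0,0],[0,0,0,0,0]]'; python3 -m pendant '[[0,0,-0.4,0,0],[0,0,-1.4,0,0],[0,0,-2.8,0,0],[0,0,-4,0,0],[0,0,-4.3,0,0]]'; python3 -m pendant '[[0,0,0,0,0],[0,0,0,0,0],[0,0,0,0,0]]'; python3 - <<'E'
from h import *
for n in ["scene","top"]:
    c=get_calibration(n); p,d=camera(n); cv2.imwrite(f"pics/{n}12.png",p[:,:,::-1])
    P=cloud(c,d)
    for nm,x,y,zt in [("tin",.4598,-.0609,.104),("spray",.4507,.0044,.112),("jar",.4415,.0698,.088),("twist",.4324,.1351,.108)]:
        near=(np.hypot(P[...,0]-x,P[...,1]-y)<.03)&(d>0)&(P[...,2]<.125)
        m=near&(P[...,2]>zt-.006)
        if m.sum()>8: print(n,nm,m.sum(),"ztop",np.percentile(P[m][:,2],95).round(4),"expect",zt,"dxy mm",((P[m].mean(0)[:2]-[x,y])*1000).round(1))
print(manip.get_obs()["ft_force"],manip.get_obs()["grip_width"])
E
```

```text
clock: 29.12
position: [0.4316, 0.1362, 0.0457]
ee_rot: [0.658, 0.753, 0.0, -0.0]
ft_force: [0.4, -0.8, -0.3]
grip_width: 0.996
clock: 29.75
position: [0.433, 0.1365, 0.2218]
ee_rot: [0.658, 0.753, 0.003, 0.001]
ft_force: [-0.8, -0.2, -0.1]
grip_width: 1.001
clock: 30.12
position: [0.431, 0.1359, 0.2166]
ee_rot: [0.658, 0.753, -0.001, -0.0]
ft_force: [0.6, -0.3, 0.3]
grip_width: 0.999
scene tin 127 ztop 0.1056 expect 0.104 dxy mm [1.3 0.7]
scene spray 91 ztop 0.1137 expect 0.112 dxy mm [ 1.1 -2.5]
scene jar 584 ztop 0.0903 expect 0.088 dxy mm [2.  0.4]
scene twist 273 ztop 0.1099 expect 0.108 dxy mm [ 2.4 -0.2]
top tin 114 ztop 0.1049 expect 0.104 dxy mm [-2.4  0.5]
top spray 80 ztop 0.1128 expect 0.112 dxy mm [-2.7 -1.2]
top jar 664 ztop 0.0889 expect 0.088 dxy mm [-2.7  1.3]
[-0.44889823  0.17591917 -1.5982275 ] 0.9981452625999696
```

View pics/scene12.png

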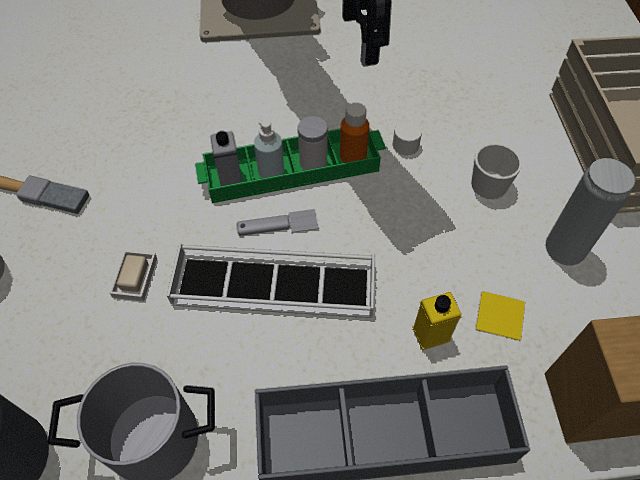

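Scene view: all four stand upright in the caddy. Picture-left to right they are tin (225,155), spray (267,150), jar (313,142) and twist (355,133), so the robot sees twist, jar, spray and tin from left to right. That is the reverse of the rack order, and the rack is empty.

```bash
python3 -c "
from workcell import hand_in
print(hand_in())"
```

```text
the job is handed in; nothing more can be done
None
```

The job is done and handed in at about 30 s on the robot clock. All four things were moved one at a time from the rack into the caddy in reverse order. As the robot sees it, the caddy now holds twist, jar, spray and tin from left to right. I lowered each one until the wrist force showed it touching the floor of its slot (6–14 N), then released it.

In the last checks the scene picture shows all four upright, the rack empty, and the gripper open and clear of everything. Three limits on those checks:
- **Positions and heights:** they agree with the targets to about 3 mm. The scene and top cameras disagree by 3–5 mm in x, and I took the mean.
- **Top camera:** it gave no reading for the twist bottle, most likely because the arm was in its way. Only the scene camera confirmed that one.
- **Judgement:** the hand-in reported no verdict, as expected.

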